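# Change over the painting wheel in a figure maker's studio

### The job

Change over the painting wheel: take the finished, black-haired head, on its cup, off it and stand it in the middle of the drying board, between the red-capped and the blond head, then stand the bare grey primed head on its cup in the middle of the wheel. For the next coat set the brown paint jar on the desk to the right of the wheel, level with its centre and 30 mm clear of the disc, and the white rinse cup straight behind that jar with the same gap of 30 mm (right and behind as seen by someone working at the robot's place: behind is farther from the robot). Leave the other heads and jars where they stand, knock nothing over, and leave everything standing upright.

Things in the scene. Friction and masses are not known exactly. Their poses are not given: they have to be found in the camera images.
- wheel: sculptor's banding wheel, fixed: dark base 110 mm across, aluminium disc 160 mm across with fine rings, its top 62 mm above the desk. Origin: on the desk, under the disc's centre. Always at yaw 0: its x points away from the robot, its -y to the right as seen from the robot. The disc turns with slight friction; its angle does not matter.
- drying_board: plywood strip 290 mm long (its y) by 90 mm wide (its x), fixed, top 18 mm above the desk, yaw within 0.2 rad. Origin: centre of its underside, on the desk. The red-capped and the blond head stand on its long middle line, about 92 mm either side of the centre; which is on which side varies.
- finished_head: brown face, black hair, starts near the middle of the wheel's disc; one rigid piece, 110 mm tall, 85 to 155 g: teal upturned cup, 60 mm across at the foot, 47 mm at its top (58 mm up), thin neck, round head 39 mm across 76 to 102 mm up. Origin: centre of the cup's underside; z up. Grip the head from above, 90 mm over the origin, with about 20 N. Any turn will do.
- primed_head: plain light grey, no hair, starts on the desk; one rigid piece, 110 mm tall, 85 to 155 g: teal upturned cup, 60 mm across at the foot, 47 mm at its top (58 mm up), thin neck, round head 39 mm across 76 to 102 mm up. Origin: centre of the cup's underside; z up. Grip the head from above, 90 mm over the origin, with about 20 N. Any turn will do.
- brown_jar: brown round screw-lid paint jar, 40 mm across the lid, 38 mm below, 45 mm tall, about 60 g, pale label band. Origin: centre of the underside; z up. Grip about 28 mm up, 15 N.
- rinse_cup: empty white cup, open at the top, 60 mm across the rim, narrower at the foot, 70 mm tall, wall 3 mm, 40 to 70 g. Origin: centre of the underside; z up. Can be gripped across its outside about 40 mm up, with about 10 N.
- red_cap_head: head with a red peaked cap, loose on the drying board, stays there; one rigid piece, 110 mm tall, 85 to 155 g: teal upturned cup, 60 mm across at the foot, 47 mm at its top (58 mm up), thin neck, round head 39 mm across 76 to 102 mm up. Origin: centre of the cup's underside; z up.
- blond_head: head with yellow hair, loose on the drying board, stays there; one rigid piece, 110 mm tall, 85 to 155 g: teal upturned cup, 60 mm across at the foot, 47 mm at its top (58 mm up), thin neck, round head 39 mm across 76 to 102 mm up. Origin: centre of the cup's underside; z up.
- red_jar: red, not wanted, stays where it is; round screw-lid paint jar, 40 mm across the lid, 38 mm below, 45 mm tall, about 60 g, pale label band. Origin: centre of the underside; z up.
- blue_jar: blue, not wanted, stays where it is; round screw-lid paint jar, 40 mm across the lid, 38 mm below, 45 mm tall, about 60 g, pale label band. Origin: centre of the underside; z up.
There are look-alikes about, which are no part of the job. Of the things like the brown_jar, leave any that is pink; of the rest the smaller one is meant. Several things look just like the red_jar: the one meant starts farthest to the robot's left.

How it is judged (in metres and radians):
On the way, in this order (a step that is already met when the one before it is completed fails the run):
1. the finished head stands upright in the middle of the drying board, between the other two (x of finished_head in the frame of drying_board between -0.018 and 0.018 m and y of finished_head in the frame of drying_board between -0.018 and 0.018 m and z of finished_head in the frame of drying_board between 0.012 and 0.024 m and angle between finished_head's own z axis and vertical below 0.12 rad and linear speed of finished_head below 0.02 m/s), for 0.2 s.
2. then the primed head stands upright in the middle of the wheel's disc (horizontal distance between primed_head and wheel below 0.015 m and z of primed_head in the frame of wheel between 0.056 and 0.068 m and angle between primed_head's own z axis and vertical below 0.12 rad and linear speed of primed_head below 0.02 m/s), for 0.2 s.
At the end, for the whole second after the job is handed in: Finished head within 18 mm of board centre in x and y, primed head within 15 mm of wheel centre; jar 130+-20 mm right of wheel centre, level +-18; cup 80+-18 mm from jar, 130+-24 right and over 45 behind wheel centre; others moved under 15 mm; all at rest and upright (all of step 1 and all of step 2 and y of brown_jar in the frame of wheel between -0.15 and -0.11 m and x of brown_jar in the frame of wheel between -0.018 and 0.018 m and height (world z) of brown_jar between -0.005 and 0.006 m and angle between each of brown_jar, rinse_cup, red_cap_head, blond_head, red_jar, blue_jar's own z axis and vertical below 0.12 rad and linear speed of each of brown_jar, rinse_cup below 0.02 m/s and y of rinse_cup in the frame of wheel between -0.154 and -0.106 m and horizontal distance between rinse_cup and brown_jar between 0.062 and 0.098 m and x of rinse_cup in the frame of wheel above 0.045 m and height (world z) of rinse_cup between -0.005 and 0.006 m and distance of each of red_cap_head, blond_head, red_jar, blue_jar from where it was at the start of the episode below 0.015 m); the robot touches nothing.
It fails at once if a head, jar or the cup knocked over (leaning more than 0.7 rad) (angle between any of finished_head, primed_head, red_cap_head, blond_head, brown_jar, rinse_cup, red_jar, blue_jar's own z axis and vertical above 0.7 rad).
It also fails if it takes over 112 s, if anything falls off the work surface, if the arm or the gripper's body presses on something with over 40 N, if the wrist force passes 120 N, or if a joint passes its speed limit or range.

### The arm

A 6-joint arm with a two-finger parallel gripper is mounted at the origin on the work surface. World frame = base frame: x ahead of the robot, y to its left, z up, the work surface at z = 0. Lengths are in m, angles in degrees, forces in N, time in s.
With the tool pointing down it reaches from about 0.325 to 0.775 m from the base axis. Payload 5.5 kg.
Tool frame: the origin (TCP) lies at the very end of the fingers, on their centre line; the grasp point (between the pads) lies 19 mm behind it; z points along the fingers, y is the line along which they close (so a half turn about z gives the same grasp; the last joint's range is limited). The gripper opens to 88 mm and grips with 3 to 60 N. Pads are 20 mm wide; open, the fingers measure 115 mm over their backs; the gripper's body (75 mm by 178 mm) begins 61 mm behind the grasp point.
Start: joints at [71.465, 5.22, 70.514, -0, 104.267, -3.249], TCP at [0.158, 0.579, 0.223] pointing down, gripper open.
Joint ranges: [-164.24, 164.24], [-49.07, 125.15], [9.68, 141.18], [-86.29, 266.29], [3.28, 154.24], [-151.56, 151.56]. Speed limits (degrees/s): [147.25, 147.25, 172.46, 180, 180, 180].

### API

Orientations are given as a 3x3 rotation matrix whose columns are the frame's x, y, z axes.
In Python, from rig import get_state, grab_frame, camera_info, hand_in gives the robot as it stands.
- The arm moves only by the tool arm_command, never from a script. Its argument "motion" is a list of rows, each a list of 3 entries, a list of its own where there are three numbers: the shift along the world's x, y, z in m, then the turn, a rotation vector about the world's x, y, z in degrees, then the closure, from -1 (fully open) to 1 (shut). A call has 1 to 12 rows; each row is the pose to reach, as a shift and turn from the pose commanded when the call began; what a row does not reach only later rows make up. A row lasts 1/10 s, in which the tool goes at most 50 mm and 8.59 degrees, less where a joint would pass 70% of its speed; a pose out of reach is approached as far as the arm can. A call with a gripper value outside its range is refused whole. The fingers move at their own pace and stop on an object; "squeeze" is the grip in N (left out, the last holds). Time passes only in rows, so rows that repeat a pose let the fingers close. It gives the time, the measured TCP pose, the force, the opening and the grip force at its end, in the units of the state.
- get_state(): the state, without advancing time (a new reading comes with each control period).
- grab_frame(name): name is "scene" or "top" or "wrist"; returns (picture, depth): 400x640x3 uint8, red, green, blue; 400x640 float32, m along the optical axis (not along the pixel's ray), 0 where there is no reading.
- camera_info(name): a dict with "vertical_fov" (degrees; the focal length in pixels is half the picture's height over the tangent of half this angle, whatever the lens; pixels are square), "cx", "cy" (the principal point, pixels), "dist_coeffs" ([k1, k2, p1, p2, k3] as OpenCV has them; the pictures are not rectified), "eye" and "rotation" of the camera in the world; the wrist camera has in their place "mount" (4x4, takes a point from camera to tool coordinates, whose origin is the TCP and whose axes are the flange's). Camera axes: x right, y up, looking along -z (the intrinsics and any distortion apply to the point x, -y, -z); pixel columns grow to the right and rows downward; lengths in m; the calibration is good to about 2 mm. A picture is of the moment at which its call begins: read the wrist's pose just before it. camera_info takes no time and is no camera call.
- hand_in(): hands the job in; it is judged then, once.
The state is a dict: "clock": time; "q": joint angles; "dq": joint speeds; "effort": joint torques, N m; "eef_pos": TCP position; "tcp_rot": TCP orientation; "force": force on the tool from outside, world axes, zero at the start; "wrist_torque": the same for the moment, N m; "grip_width": finger opening in m; "grip_force": force on a finger pad.
Only numpy, scipy, OpenCV 4.12 (cv2) and the standard library are available. Lean on these libraries where they do the work, as an engineer would, in place of code of your own. Each camera call takes 0.05 s, during which the arm holds its last target. There are 200 camera calls.

## Working session

There is one attempt and no reset: what is moved stays moved. The work goes in short steps, Python scripts to look and compute and a tool call to move; the robot and the scene stay as the last step left them, time stands still between calls to the robot, and variables do not carry over. Pictures are saved under pics/ and viewed, at most 14 in all, crops included, and the job is handed in when it is done.

Besides the shell and the picture viewer there is one more tool, called after "Call:" as name([rows], argument=value, ...), one row to a line, values as JSON. arm_command: Moves the arm, as the interface text tells. Its arguments: {"type":"object","properties":{"motion":{"type":"array"},"squeeze":{"type":"number"}},"required":["motion"]}

```bash
ls; mkdir -p pics
cat > h.py <<'E'
import numpy as np, cv2
from rig import get_state, grab_frame, camera_info
def K(ci):
    f=200/np.tan(np.radians(ci["vertical_fov"]/2)); return np.array([[f,0,ci["cx"]],[0,f,ci["cy"]],[0,0,1.]])
def pose(name,st=None):
    ci=camera_info(name)
    if name!="wrist": return ci,np.array(ci["eye"]),np.array(ci["rotation"])
    M=np.array(ci["mount"]); R=np.array(st["tcp_rot"])
    return ci,np.array(st["eef_pos"])+R@M[:3,3],R@M[:3,:3]
def rays(name,px,st=None):
    ci,e,R=pose(name,st)
    u=cv2.undistortPoints(np.float64(px).reshape(-1,1,2),K(ci),np.array(ci["dist_coeffs"],float)).reshape(-1,2)
    d=np.c_[u[:,0],-u[:,1],-np.ones(len(u))]
    return e,d@R.T
def onplane(name,px,z,st=None):
    e,d=rays(name,px,st); return e+d*((z-e[2])/d[:,2])[:,None]
def withdepth(name,px,dep,st=None):
    e,d=rays(name,px,st); return e+d*np.asarray(dep)[:,None]
def cloud(name,dep,st=None):
    v,u=np.mgrid[0:400,0:640]
    return withdepth(name,np.c_[u.ravel(),v.ravel()],dep.ravel(),st).reshape(400,640,3)
E
python3 - <<'E'
from h import *
s=get_state(); print(s)
for n in("scene","top"):
    ci=camera_info(n); print(ci)
    p,d=grab_frame(n); cv2.imwrite(f"pics/{n}0.png",p[:,:,::-1]); np.savez(f"{n}0.npz",p=p,d=d)
print(camera_info("wrist"))
E
```

```text
pics
{'clock': 0.0, 'q': array([ 7.14639967e+01,  5.26184488e+00,  7.05818783e+01, -1.41061569e-03,
        1.04266845e+02, -3.24817221e+00]), 'dq': array([-0.01592086,  0.05695093,  0.10347154, -0.12364109, -0.02018734,
       -0.06178729]), 'effort': array([-1.29709373e-03, -4.46432805e+01, -4.06457305e+01,  6.97295903e-02,
        2.88385316e-02, -1.43217476e-04]), 'eef_pos': array([0.15810961, 0.57848034, 0.2215201 ]), 'tcp_rot': array([[-9.64611821e-01,  2.63673445e-01, -5.90853759e-04],
       [ 2.63674094e-01,  9.64610075e-01, -1.83725176e-03],
       [ 8.55089859e-05, -1.92802760e-03, -9.99998138e-01]]), 'force': array([-0.13353165, -0.11845131, -0.01416892]), 'wrist_torque': array([ 0.0183824 ,  0.06401415, -0.02372148]), 'grip_force': 0.0, 'grip_width': 0.08795666356963626}
{'vertical_fov': 55.938788793130605, 'cx': 326.67191724231225, 'cy': 192.0732038640127, 'dist_coeffs': array([-0.08794048,  0.        ,  0.        ,  0.        ,  0.        ]), 'eye': array([ 1.07866286, -0.12394399,  0.79833421]), 'rotation': array([[ 0.25208181, -0.77928522,  0.57373279],
       [ 0.96
[... 300 characters left out ...]
  0.80061836]), 'rotation': array([[-0.00400158,  0.9844321 , -0.17571975],
       [-0.99957958, -0.00898389, -0.02756736],
       [-0.02871684,  0.17553557,  0.98405417]])}
{'vertical_fov': 65.15183639455128, 'cx': 316.8588645157024, 'cy': 200.05582934127236, 'dist_coeffs': array([-0.00849555,  0.        ,  0.        ,  0.        ,  0.        ]), 'mount': array([[-1.59433242e-04,  9.63322926e-01,  2.68344770e-01,
         7.33749204e-02],
       [ 9.99999983e-01,  1.79630179e-04, -5.07132287e-05,
         1.04375594e-03],
       [-9.70560349e-05,  2.68344757e-01, -9.63322937e-01,
        -1.60767966e-01],
       [ 0.00000000e+00,  0.00000000e+00,  0.00000000e+00,
         1.00000000e+00]])}
```

View pics/top0.png

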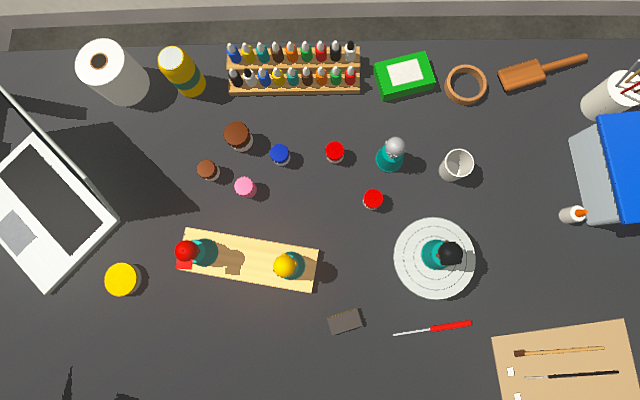

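View pics/scene0.png

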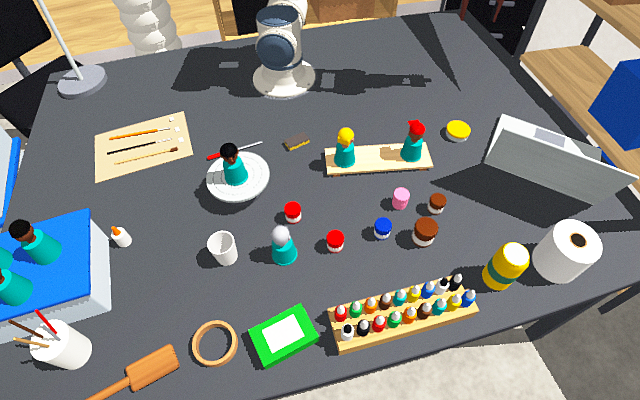

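The top view (up is +x, right is −y) shows:
- wheel at (434,258), with the black-haired head at (450,253)
- board around (248,260), with the red cap at (187,250) and the blond head at (284,266)
- primed head at (393,150) and rinse cup at (457,165)
- candidates for the brown jar: brown (207,169), brown (238,135) and pink (245,187). The smaller brown, (207,169), fits the description.
- red jars at (335,152) and (373,199). The leftmost, (335,152), is the red_jar.

Next I measure these and confirm the jar in a crop.

```bash
cat > m.py <<'E'
from h import *
def blobs(name,p,d,m,roi,st=None):
    mm=np.zeros(m.shape,np.uint8);x0,y0,x1,y1=roi;mm[y0:y1,x0:x1]=m[y0:y1,x0:x1]
    n,l,s,c=cv2.connectedComponentsWithStats(mm); i=1+np.argmax(s[1:,4]); return l==i
E
python3 - <<'E'
from m import *
np.set_printoptions(precision=4,suppress=True)
z=np.load("top0.npz");p,d=z["p"],z["d"];C=cloud("top",d)
zs=np.load("scene0.npz");ps,ds=zs["p"],zs["d"];S=cloud("scene",ds)
print("desk z",np.median(C[300:390,150:300,2]),np.median(S[60:110,350:450,2]))
# circles by height slabs from depth clouds: fit circle to points
def circ(P):
    A=np.c_[2*P[:,:2],np.ones(len(P))];b=(P[:,:2]**2).sum(1);x=np.linalg.lstsq(A,b,rcond=None)[0];return x[:2],np.sqrt(x[2]+x[0]**2+x[1]**2)
# (name, top approx px roi, scene roi, top height)
R={"brown_s":((190,153,224,185),(422,190,452,216),.045),"brown_L":((220,118,256,156),(408,214,442,248),None),
"red_l":((320,138,350,168),(322,226,350,256),.045),"red_r":((358,185,388,215),(280,198,306,226),.045),"blue":((266,140,295,170),(370,214,396,242),.045),"pink":((230,173,262,202),(388,184,414,212),.045),
"cup":((436,142,478,186),(202,226,242,270),.07),"primed":((370,130,412,176),(266,220,302,268),.11),"fin":((418,236,468,274),(214,140,252,190),.172),"redcap":((170,236,220,272),(398,116,430,166),.128),"blond":((268,248,306,284),(330,124,360,170),.128)}
for k,(a,b,h) in R.items():
    for nm,CC,r in(("top",C,a),("scene",S,b)):
        Q=CC[r[1]:r[3],r[0]:r[2]].reshape(-1,3);Q=Q[np.isfinite(Q).all(1)]
        zt=np.percentile(Q[:,2],99.5);T=Q[Q[:,2]>zt-.006]
        c2,_=cv2.minEnclosingCircle(np.float32(T[:,:2]));
        print(k,nm,"ztop %.4f"%zt,"top ctr",np.array(c2),"r %.4f"%_,len(T),"med",np.median(T[:,:2],0))
# wheel disc
Q=C[200:320,370:500].reshape(-1,3);T=Q[abs(Q[:,2]-.062)<.006];hull=cv2.convexHull(np.float32(T[:,:2]))[:,0];print("wheel",*circ(hull),np.median(T[:,2]))
Q=S[140:210,195:280].reshape(-1,3);T=Q[abs(Q[:,2]-.062)<.006];hull=cv2.convexHull(np.float32(T[:,:2]))[:,0];print("wheel s",*circ(hull),np.median(T[:,2]))
for nm,CC,r in(("top",C,(165,215,330,300)),("scene",S,(310,110,440,185))):
    Q=CC[r[1]:r[3],r[0]:r[2]].reshape(-1,3);T=Q[abs(Q[:,2]-.018)<.006];print("board",nm,cv2.minAreaRect(np.float32(T[:,:2])))
c=p[110:210,180:420];cv2.imwrite("pics/jars.png",cv2.resize(c,None,fx=3.2,fy=3.2,interpolation=2)[:,:,::-1])
E
```

```text
desk z -0.00014259260780097316 8.146658275626217e-05
brown_s top ztop 0.0476 top ctr [0.5353 0.1422] r 0.1818 276 med [0.6288 0.2723]
brown_s scene ztop 0.0472 top ctr [0.8469 0.0778] r 0.3074 167 med [0.633  0.2692]
brown_L top ztop 0.8006 top ctr [ 0.4324 -0.0076] r 0.0001 8 med [ 0.4324 -0.0076]
brown_L scene ztop 0.0623 top ctr [0.8828 0.0505] r 0.2624 358 med [0.7057 0.2046]
red_l top ztop 0.0475 top ctr [ 0.5595 -0.0034] r 0.1273 269 med [ 0.6662 -0.0031]
red_l scene ztop 0.0472 top ctr [ 0.8655 -0.0595] r 0.2228 201 med [ 0.6711 -0.0028]
red_r top ztop 0.0475 top ctr [ 0.5067 -0.0474] r 0.0843 287 med [ 0.5628 -0.0808]
red_r scene ztop 0.0474 top ctr [ 0.8132 -0.1045] r 0.2663 182 med [ 0.5677 -0.0826]
blue top ztop 0.0477 top ctr [0.5572 0.0576] r 0.1409 270 med [0.6616 0.1156]
blue scene ztop 0.7983 top ctr [ 1.0787 -0.1239] r 0.0001 5 med [ 1.0787 -0.1239]
pink top ztop 0.3230 top ctr [ 0.4324 -0.0076] r 0.0001 5 med [ 0.4324 -0.0076]
pink scene ztop 0.3216 top ctr [ 1.0787 -0.1239] r 0.0001 4 med [ 1.0787 -0.1239]
cup top ztop 0.0723 top ctr [ 0.5391 -0.1438] r 0.1731 150 
[... 425 characters left out ...]
4533 -0.1983]
redcap top ztop 0.8006 top ctr [ 0.4324 -0.0076] r 0.0001 11 med [ 0.4324 -0.0076]
redcap scene ztop 0.1324 top ctr [0.7623 0.0794] r 0.3762 80 med [0.4595 0.2715]
blond top ztop 0.1307 top ctr [0.4285 0.049 ] r 0.0569 230 med [0.4264 0.0908]
blond scene ztop 0.1314 top ctr [ 0.7491 -0.0122] r 0.3481 80 med [0.4334 0.088 ]
wheel [ 0.4407 -0.1963] 0.07900956030324834 0.06167222453318394
wheel s [ 0.4443 -0.1979] 0.07975664091778256 0.06155686969712254
board top ((0.4397895038127899, 0.18411724269390106), (0.2915990352630615, 0.0884048268198967), 80.4357681274414)
board scene ((0.4423655867576599, 0.18217912316322327), (0.29004985094070435, 0.0946972593665123), 80.53673553466797)
```

View pics/jars.png

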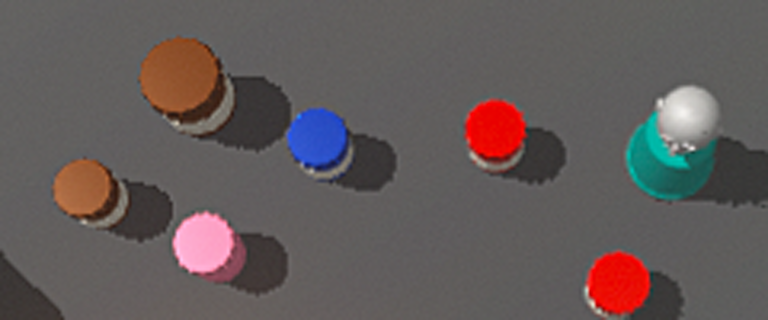

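The crop confirms it: the brown lid at crop (84,188) is clearly smaller than the one at (180,75), and the pink one is at (205,242). The two cameras agree within about 4 mm, and sizes and heights match the description. I'm moving to the wheel with the finger line turned across the board (yaw −9.6°).

Call:
arm_command([
  [[0.28,-0.28,0.03],[0,0,-84],-1],
  [[0.28,-0.28,0.03],[0,0,-84],-1],
  [[0.28,-0.28,0.03],[0,0,-84],-1],
  [[0.28,-0.28,0.03],[0,0,-84],-1],
  [[0.28,-0.28,0.03],[0,0,-84],-1],
  [[0.28,-0.28,0.03],[0,0,-84],-1],
  [[0.28,-0.28,0.03],[0,0,-84],-1],
  [[0.28,-0.28,0.03],[0,0,-84],-1],
  [[0.28,-0.28,0.03],[0,0,-84],-1],
  [[0.28,-0.28,0.03],[0,0,-84],-1],
], squeeze=20)

```text
clock: 1.1
eef_pos: [0.4393, 0.2972, 0.252]
tcp_rot: [[0.171, 0.985, -0.001], [0.985, -0.171, -0.001], [-0.001, -0.001, -1.0]]
force: [-0.4, 0.2, -1.0]
grip_width: 0.0878
grip_force: 0.0
```

Call:
arm_command([
  [[0.01,-0.5,0],[0,0,0],-1],
  [[0.01,-0.5,0],[0,0,0],-1],
  [[0.01,-0.5,0],[0,0,0],-1],
  [[0.01,-0.5,0],[0,0,0],-1],
  [[0.01,-0.5,0],[0,0,0],-1],
  [[0.01,-0.5,0],[0,0,0],-1],
  [[0.01,-0.5,0],[0,0,0],-1],
  [[0.01,-0.5,0],[0,0,0],-1],
  [[0.01,-0.5,0],[0,0,0],-1],
  [[0.01,-0.5,0],[0,0,0],-1],
  [[0.01,-0.5,0],[0,0,0],-1],
  [[0.01,-0.5,0],[0,0,0],-1],
])

```text
clock: 2.3
eef_pos: [0.4478, -0.202, 0.2518]
tcp_rot: [[0.164, 0.986, -0.001], [0.986, -0.164, 0.001], [0.001, -0.002, -1.0]]
force: [-0.1, 1.0, -0.8]
grip_width: 0.0879
grip_force: 0.0
```

```bash
cat > w.py <<'E'
import sys
from m import *
np.set_printoptions(precision=4,suppress=True)
s=get_state();p,d=grab_frame("wrist");print(s["clock"],s["eef_pos"],s["force"],s["grip_width"]);print(s["tcp_rot"][:,1])
n=sys.argv[1];cv2.imwrite(f"pics/{n}.png",p[:,:,::-1]);C=cloud("wrist",d,s);np.savez(n+".npz",p=p,d=d,C=C)
E
python3 w.py w1
```

```text
2.3 [ 0.4478 -0.202   0.2518] [-0.0989  1.0264 -0.7721] 0.08793560991575822
[ 0.9865 -0.164  -0.0017]
```

View pics/w1.png

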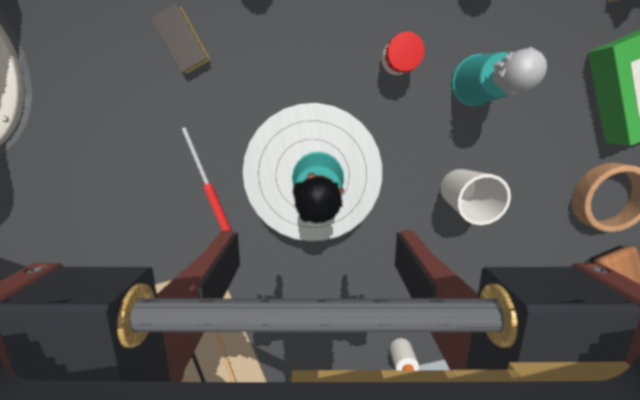

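The wrist view shows the wheel disc centred at (313,172), the black head at (318,198), the primed head at (523,68) and the cup rim at (484,198). All of it is measurable from here.

Run:
```python
from m import *
np.set_printoptions(precision=4,suppress=True)
z=np.load("w1.npz");p,C=z["p"],z["C"];s=get_state()
hsv=cv2.cvtColor(p,cv2.COLOR_RGB2HSV)
Q=C[95:250,235:390].reshape(-1,3)
T=Q[abs(Q[:,2]-.062)<.006];print("disc",cv2.minEnclosingCircle(np.float32(T[:,:2])),np.median(T[:,2]))
def band(r,z0,z1,n):
    Q=C[r[1]:r[3],r[0]:r[2]].reshape(-1,3);T=Q[(Q[:,2]>z0)&(Q[:,2]<z1)&(np.abs(Q[:,:2]-s["eef_pos"][:2]).max(1)<.4)]
    if len(T)>5: print(n,cv2.minEnclosingCircle(np.float32(T[:,:2])),T[:,:2].mean(0),len(T),T[:,2].max())
band((280,130,360,230),.145,.18,"fin head");band((280,130,360,230),.08,.122,"fin cup")
band((440,35,560,120),.08,.12,"primed head");band((440,35,560,120),.0,.056,"primed cup");band((440,35,560,120),.1045,.12,"primed top")
band((430,150,520,235),.064,.08,"rim")
# hair outline centre cast at head mid height
m=((p.max(2)<60)).astype(np.uint8);b=blobs("w",p,None,m,(285,165,355,225));v,u=np.nonzero(b);(c,r)=cv2.minEnclosingCircle(np.float32(np.c_[u,v]));print(c,r,onplane("wrist",[c],.062+.091,s))
```

```text
disc ((0.44247710704803467, -0.19659171998500824), 0.08010004460811615) 0.06088244703267606
fin head ((0.44869372248649597, -0.19769182801246643), 0.023261919617652893) [ 0.4487 -0.1952] 1947 0.17385043744171289
fin cup ((0.4494488537311554, -0.19520077109336853), 0.02660980075597763) [ 0.452  -0.1817] 860 0.12068806053418096
primed head ((0.6584141254425049, -0.1213211789727211), 0.02210303582251072) [ 0.6528 -0.1216] 1805 0.11059244889096354
primed cup ((0.6939343810081482, -0.1250460147857666), 0.09331150352954865) [ 0.6514 -0.1226] 2002 0.0559932574360813
primed top ((0.6587439179420471, -0.12125901132822037), 0.015362805686891079) [ 0.6581 -0.1214] 840 0.11059244889096354
rim ((0.6319780945777893, -0.25436845421791077), 0.030598962679505348) [ 0.6335 -0.2537] 577 0.07072920755677664
(315.8816223144531, 198.64134216308594) 24.942602157592773 [[ 0.4478 -0.1975  0.153 ]]
```

Call:
arm_command([
  [[0.001,0.004,-0.04],[0,0,0],-1],
  [[0.001,0.004,-0.08],[0,0,0],-1],
  [[0.001,0.004,-0.105],[0,0,0],-1],
  [[0.001,0.004,-0.118],[0,0,0],-1],
  [[0.001,0.004,-0.118],[0,0,0],-1],
  [[0.001,0.004,-0.118],[0,0,0],1],
  [[0.001,0.004,-0.118],[0,0,0],1],
  [[0.001,0.004,-0.118],[0,0,0],1],
  [[0.001,0.004,-0.118],[0,0,0],1],
  [[0.001,0.004,-0.118],[0,0,0],1],
  [[0.001,0.004,-0.118],[0,0,0],1],
  [[0.001,0.004,-0.118],[0,0,0],1],
], squeeze=20)

```text
clock: 3.55
eef_pos: [0.4491, -0.1973, 0.1347]
tcp_rot: [[0.162, 0.987, -0.0], [0.987, -0.162, 0.0], [0.0, -0.0, -1.0]]
force: [0.5, 0.5, 1.5]
grip_width: 0.0381
grip_force: 20.0
```

Call:
arm_command([
  [[0,0,0.01],[0,0,0],1],
  [[0,0,0.03],[0,0,0],1],
  [[0,0,0.06],[0,0,0],1],
  [[0,0,0.09],[0,0,0],1],
  [[0,0,0.115],[0,0,0],1],
  [[0,0.02,0.12],[0,0,0],1],
  [[0,0.05,0.12],[0,0,0],1],
  [[0,0.085,0.12],[0,0,0],1],
  [[0,0.12,0.12],[0,0,0],1],
  [[0,0.14,0.12],[0,0,0],1],
  [[0,0.15,0.12],[0,0,0],1],
  [[0,0.15,0.12],[0,0,0],1],
])

```text
clock: 4.75
eef_pos: [0.4492, -0.0465, 0.2551]
tcp_rot: [[0.16, 0.987, 0.0], [0.987, -0.16, -0.0], [-0.0, 0.0, -1.0]]
force: [1.0, -0.2, -0.3]
grip_width: 0.0376
grip_force: 20.0
```

```bash
python3 w.py w2
python3 - <<'E'
from m import *
z=np.load("w2.npz");C=z["C"];Q=C.reshape(-1,3)
T=Q[(abs(Q[:,2]-.018)<.005)&(abs(Q[:,1]-.2)<.25)&(abs(Q[:,0]-.44)<.1)];print(len(T),cv2.minAreaRect(np.float32(T[:,:2])))
for c in((.4563,.2737),(.4256,.0923)):
    T=Q[(Q[:,2]>.095)&(Q[:,2]<.14)&(np.hypot(Q[:,0]-c[0],Q[:,1]-c[1])<.035)];print(len(T),T.mean(0) if len(T) else 0)
E
```

```text
4.75 [ 0.4492 -0.0465  0.2551] [ 0.9864 -0.1866 -0.2998] 0.03758329466087756
[ 0.9872 -0.1595  0.0005]
5280 ((0.4142937958240509, 0.05094549059867859), (0.22175699472427368, 0.09727936238050461), 75.52647399902344)
0 0
2003 [0.43037233 0.08874272 0.12244256]
```

View pics/w2.png

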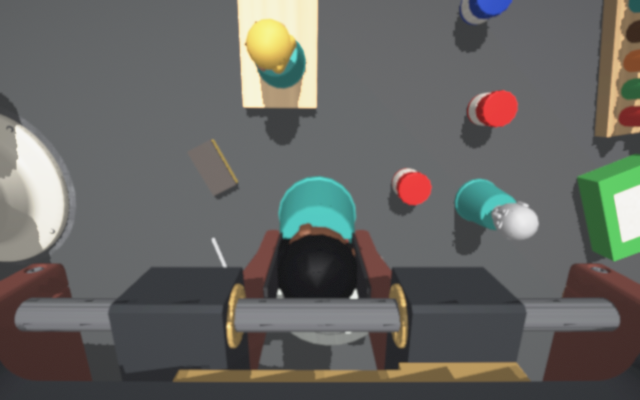

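The held head is upright, and the blond head and board end at (280,107) agree with the map. I'm carrying it across to the board centre.

Call:
arm_command([
  [[0,0.03,0],[0,0,0],1],
  [[-0.002,0.065,0],[0,0,0],1],
  [[-0.004,0.1,0],[0,0,0],1],
  [[-0.006,0.135,0],[0,0,0],1],
  [[-0.008,0.17,0],[0,0,0],1],
  [[-0.008,0.2,0],[0,0,0],1],
  [[-0.008,0.22,0],[0,0,0],1],
  [[-0.008,0.23,0],[0,0,0],1],
  [[-0.008,0.23,0],[0,0,0],1],
  [[-0.008,0.23,-0.03],[0,0,0],1],
  [[-0.008,0.23,-0.06],[0,0,0],1],
  [[-0.008,0.23,-0.07],[0,0,0],1],
])

```text
clock: 6.0
eef_pos: [0.4404, 0.1809, 0.1813]
tcp_rot: [[0.163, 0.987, -0.005], [0.987, -0.163, -0.002], [-0.003, -0.004, -1.0]]
force: [0.3, 0.6, -1.2]
grip_width: 0.0384
grip_force: 20.0
```

Call:
arm_command([
  [[0,0,-0.03],[0,0,0],1],
  [[0,0,-0.06],[0,0,0],1],
  [[0,0,-0.08],[0,0,0],1],
  [[0,0,-0.087],[0,0,0],1],
  [[0,0,-0.09],[0,0,0],1],
  [[0,0,-0.092],[0,0,0],1],
  [[0,0,-0.093],[0,0,0],1],
  [[0,0,-0.093],[0,0,0],1],
])

```text
clock: 6.8
eef_pos: [0.4417, 0.1829, 0.0927]
tcp_rot: [[0.161, 0.987, 0.002], [0.987, -0.161, 0.0], [0.001, 0.001, -1.0]]
force: [0.2, 0.3, -0.7]
grip_width: 0.0376
grip_force: 20.0
```

Call:
arm_command([
  [[0,0,-0.001],[0,0,0],1],
  [[0,0,-0.002],[0,0,0],1],
  [[0,0,-0.002],[0,0,0],1],
  [[0,0,-0.002],[0,0,0],-1],
  [[0,0,-0.002],[0,0,0],-1],
  [[0,0,-0.002],[0,0,0],-1],
  [[0,0,-0.002],[0,0,0],-1],
  [[0,0,-0.002],[0,0,0],-1],
  [[0,0,0.03],[0,0,0],-1],
  [[0,0,0.07],[0,0,0],-1],
  [[0,0,0.12],[0,0,0],-1],
  [[0,0,0.16],[0,0,0],-1],
])

```text
clock: 8.0
eef_pos: [0.4412, 0.1828, 0.2543]
tcp_rot: [[0.161, 0.987, 0.001], [0.987, -0.161, 0.001], [0.001, 0.001, -1.0]]
force: [1.0, -0.4, 1.1]
grip_width: 0.0878
grip_force: 0.0
```

Call:
arm_command([
  [[0.1,-0.15,0],[0,0,0],-1],
  [[0.1,-0.15,0],[0,0,0],-1],
  [[0.1,-0.15,0],[0,0,0],-1],
  [[0.217,-0.304,0],[0,0,0],-1],
  [[0.217,-0.304,0],[0,0,0],-1],
  [[0.217,-0.304,0],[0,0,0],-1],
  [[0.217,-0.304,0],[0,0,0],-1],
  [[0.217,-0.304,0],[0,0,0],-1],
  [[0.217,-0.304,0],[0,0,0],-1],
  [[0.217,-0.304,0],[0,0,0],-1],
])

```text
clock: 9.0
eef_pos: [0.6581, -0.1212, 0.2508]
tcp_rot: [[0.162, 0.987, -0.001], [0.987, -0.162, 0.001], [0.001, -0.002, -1.0]]
force: [0.0, 0.7, -0.6]
grip_width: 0.0877
grip_force: 0.0
```

```bash
cat > t.py <<'E'
import sys
from m import *
np.set_printoptions(precision=4,suppress=True)
n=sys.argv[1];print(get_state()["clock"],get_state()["eef_pos"])
for cam in("top","scene"):
    p,d=grab_frame(cam);cv2.imwrite(f"pics/{n}_{cam}.png",p[:,:,::-1]);C=cloud(cam,d).reshape(-1,3)
    for a in sys.argv[2:]:
        x,y,z0,z1,r=map(float,a.split(","))
        T=C[(C[:,2]>z0)&(C[:,2]<z1)&(np.hypot(C[:,0]-x,C[:,1]-y)<r)]
        if len(T)>5: c,rr=cv2.minEnclosingCircle(np.float32(T[:,:2]));print(cam,a,len(T),np.array(c),"r %.4f"%rr,"mean",T.mean(0),"ztop %.4f"%T[:,2].max())
E
python3 t.py a .441,.183,.094,.14,.04 .43,.09,.094,.14,.04 .456,.272,.094,.14,.04 .658,-.1215,.08,.12,.04; python3 w.py w3
python3 - <<'E'
from m import *
C=np.load("w3.npz")["C"].reshape(-1,3);T=C[(C[:,2]>.1)&(C[:,2]<.118)&(np.hypot(C[:,0]-.658,C[:,1]+.1215)<.035)];print(len(T),T.mean(0))
E
```

```text
9.0 [ 0.6581 -0.1212  0.2508]
top .441,.183,.094,.14,.04 420 [0.4391 0.1789] r 0.0226 mean [0.4391 0.1759 0.1226] ztop 0.1316
top .43,.09,.094,.14,.04 434 [0.4265 0.0911] r 0.0233 mean [0.4266 0.089  0.1233] ztop 0.1316
top .456,.272,.094,.14,.04 546 [0.4476 0.2766] r 0.0285 mean [0.4491 0.2716 0.1222] ztop 0.1332
scene .441,.183,.094,.14,.04 236 [0.443  0.1748] r 0.0223 mean [0.45   0.1736 0.1179] ztop 0.1314
scene .43,.09,.094,.14,.04 243 [0.4321 0.0881] r 0.0219 mean [0.4386 0.0866 0.118 ] ztop 0.1302
scene .456,.272,.094,.14,.04 255 [0.4495 0.2733] r 0.0289 mean [0.4603 0.2698 0.1186] ztop 0.1332
scene .658,-.1215,.08,.12,.04 282 [ 0.6615 -0.1245] r 0.0216 mean [ 0.6663 -0.1237  0.1017] ztop 0.1133
9.1 [ 0.6579 -0.1201  0.2521] [ 0.2028 -0.8205 -0.256 ] 0.08756898565737344
[ 0.9871 -0.1603  0.0004]
877 [ 0.65959831 -0.12072161  0.10568525]
```

The finished head stands 4–5 mm or less from the board centre, with its top at z 0.131. Next is the primed head.

Call:
arm_command([
  [[0,-0.001,-0.05],[0,0,0],-1],
  [[0,-0.001,-0.09],[0,0,0],-1],
  [[0,-0.001,-0.13],[0,0,0],-1],
  [[0,-0.001,-0.16],[0,0,0],-1],
  [[0,-0.001,-0.179],[0,0,0],-1],
  [[0,-0.001,-0.179],[0,0,0],-1],
  [[0,-0.001,-0.179],[0,0,0],1],
  [[0,-0.001,-0.179],[0,0,0],1],
  [[0,-0.001,-0.179],[0,0,0],1],
  [[0,-0.001,-0.179],[0,0,0],1],
  [[0,-0.001,-0.179],[0,0,0],1],
  [[0,-0.001,-0.179],[0,0,0],1],
], squeeze=20)

```text
clock: 10.35
eef_pos: [0.6583, -0.1223, 0.0729]
tcp_rot: [[0.161, 0.987, 0.0], [0.987, -0.161, -0.0], [-0.0, 0.0, -1.0]]
force: [0.5, -0.2, -0.7]
grip_width: 0.0434
grip_force: 0.0
```

Call:
arm_command([
  [[0,0,0],[0,0,0],1],
  [[0,0,0.01],[0,0,0],1],
  [[0,0,0.03],[0,0,0],1],
  [[0,0,0.06],[0,0,0],1],
  [[0,0,0.09],[0,0,0],1],
  [[0,0,0.12],[0,0,0],1],
  [[-0.02,-0.005,0.15],[0,0,0],1],
  [[-0.05,-0.02,0.15],[0,0,0],1],
  [[-0.08,-0.03,0.15],[0,0,0],1],
  [[-0.11,-0.04,0.15],[0,0,0],1],
  [[-0.13,-0.05,0.15],[0,0,0],1],
  [[-0.14,-0.055,0.15],[0,0,0],1],
])

```text
clock: 11.55
eef_pos: [0.5168, -0.1779, 0.2237]
tcp_rot: [[0.163, 0.987, 0.001], [0.987, -0.163, -0.001], [-0.001, 0.001, -1.0]]
force: [0.8, -0.1, -0.7]
grip_width: 0.0379
grip_force: 20.0
```

Call:
arm_command([
  [[-0.03,-0.008,0],[0,0,0],1],
  [[-0.055,-0.014,0],[0,0,0],1],
  [[-0.07,-0.018,0],[0,0,0],1],
  [[-0.074,-0.019,0],[0,0,0],1],
  [[-0.074,-0.019,-0.03],[0,0,0],1],
  [[-0.074,-0.019,-0.06],[0,0,0],1],
  [[-0.074,-0.019,-0.075],[0,0,0],1],
  [[-0.074,-0.019,-0.082],[0,0,0],1],
  [[-0.074,-0.019,-0.085],[0,0,0],1],
  [[-0.074,-0.019,-0.087],[0,0,0],1],
  [[-0.074,-0.019,-0.087],[0,0,0],1],
])

```text
clock: 12.65
eef_pos: [0.4447, -0.1964, 0.1366]
tcp_rot: [[0.161, 0.987, 0.001], [0.987, -0.161, -0.001], [-0.0, 0.001, -1.0]]
force: [0.6, -0.0, -1.1]
grip_width: 0.0385
grip_force: 20.0
```

Call:
arm_command([
  [[-0.001,0,-0.001],[0,0,0],1],
  [[-0.001,0,-0.002],[0,0,0],1],
  [[-0.001,0,-0.002],[0,0,0],1],
  [[-0.001,0,-0.002],[0,0,0],-1],
  [[-0.001,0,-0.002],[0,0,0],-1],
  [[-0.001,0,-0.002],[0,0,0],-1],
  [[-0.001,0,-0.002],[0,0,0],-1],
  [[-0.001,0,-0.002],[0,0,0],-1],
  [[-0.001,0,0.03],[0,0,0],-1],
  [[-0.001,0,0.07],[0,0,0],-1],
  [[-0.001,0,0.1],[0,0,0],-1],
])

```text
clock: 13.75
eef_pos: [0.4432, -0.1962, 0.2377]
tcp_rot: [[0.161, 0.987, 0.001], [0.987, -0.161, -0.001], [-0.0, 0.001, -1.0]]
force: [0.6, -0.6, 0.8]
grip_width: 0.088
grip_force: 0.0
```

Call:
arm_command([
  [[0.05,0.1,0],[0,0,0],-1],
  [[0.05,0.1,0],[0,0,0],-1],
  [[0.05,0.1,0],[0,0,0],-1],
  [[0.188,0.46,0],[0,0,0],-1],
  [[0.188,0.46,0],[0,0,0],-1],
  [[0.188,0.46,0],[0,0,0],-1],
  [[0.188,0.46,0],[0,0,0],-1],
  [[0.188,0.46,0],[0,0,0],-1],
  [[0.188,0.46,0],[0,0,0],-1],
  [[0.188,0.46,0],[0,0,0],-1],
  [[0.188,0.46,0],[0,0,0],-1],
  [[0.188,0.46,0],[0,0,0],-1],
])

```text
clock: 14.95
eef_pos: [0.6313, 0.2676, 0.2323]
tcp_rot: [[0.157, 0.988, -0.004], [0.988, -0.157, -0.001], [-0.001, -0.004, -1.0]]
force: [0.4, -0.5, 0.0]
grip_width: 0.088
grip_force: 0.0
```

```bash
python3 t.py b .4425,-.197,.14,.18,.04 .658,-.1215,.08,.12,.04 .63,.27,.038,.055,.03; python3 w.py w4
python3 - <<'E'
from m import *
C=np.load("w4.npz")["C"].reshape(-1,3);T=C[(C[:,2]>.042)&(C[:,2]<.05)&(np.hypot(C[:,0]-.631,C[:,1]-.271)<.035)];print(len(T),T.mean(0),cv2.minEnclosingCircle(np.float32(T[:,:2])))
E
```

```text
14.95 [0.6313 0.2676 0.2323]
top .4425,-.197,.14,.18,.04 471 [ 0.443  -0.1949] r 0.0221 mean [ 0.4431 -0.1917  0.1654] ztop 0.1737
top .63,.27,.038,.055,.03 287 [0.6302 0.2728] r 0.0211 mean [0.6292 0.2718 0.0443] ztop 0.0480
scene .4425,-.197,.14,.18,.04 266 [ 0.447  -0.1976] r 0.0225 mean [ 0.4544 -0.1957  0.1613] ztop 0.1732
scene .63,.27,.038,.055,.03 181 [0.6324 0.2692] r 0.0211 mean [0.6336 0.2689 0.0438] ztop 0.0477
15.05 [0.6312 0.2638 0.2343] [ 0.1805  0.0966 -0.6619] 0.08791419641178022
[ 0.9871 -0.1603 -0.0017]
921 [0.63181589 0.27288514 0.04381235] ((0.6318948864936829, 0.2726416289806366), 0.020449427887797356)
```

View pics/w4.png

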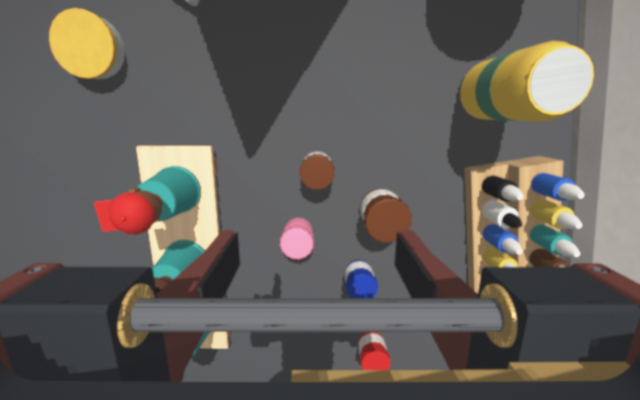

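View pics/b_scene.png

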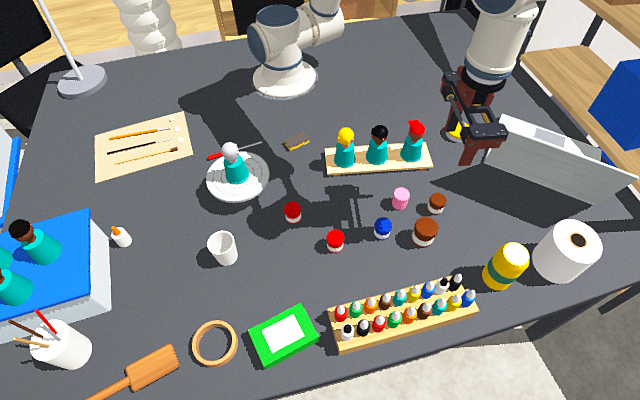

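The scene view shows both heads standing in place, the primed one on the wheel at (232,165) and the finished one mid-board at (378,145). In the wrist view the wanted small brown jar is at (317,170), larger brown at (387,215), pink at (297,238). Grasping the jar.

Call:
arm_command([
  [[0,0.008,-0.05],[0,0,0],-1],
  [[0,0.008,-0.1],[0,0,0],-1],
  [[0,0.008,-0.15],[0,0,0],-1],
  [[0,0.008,-0.19],[0,0,0],-1],
  [[0,0.008,-0.215],[0,0,0],-1],
  [[0,0.008,-0.225],[0,0,0],-1],
  [[0,0.008,-0.225],[0,0,0],-1],
  [[0,0.008,-0.225],[0,0,0],1],
  [[0,0.008,-0.225],[0,0,0],1],
  [[0,0.008,-0.225],[0,0,0],1],
  [[0,0.008,-0.225],[0,0,0],1],
  [[0,0.008,-0.225],[0,0,0],1],
], squeeze=15)

```text
clock: 16.3
eef_pos: [0.6314, 0.272, 0.0112]
tcp_rot: [[0.161, 0.987, 0.001], [0.987, -0.161, 0.0], [0.0, 0.001, -1.0]]
force: [0.2, -0.0, 0.4]
grip_width: 0.0512
grip_force: 0.0
```

Call:
arm_command([
  [[0,0,0],[0,0,0],1],
  [[0,0,0],[0,0,0],1],
  [[0,0,0],[0,0,0],1],
])

```text
clock: 16.6
eef_pos: [0.6312, 0.2718, 0.0107]
tcp_rot: [[0.161, 0.987, 0.0], [0.987, -0.161, 0.0], [0.0, 0.0, -1.0]]
force: [0.3, -0.4, 0.4]
grip_width: 0.0398
grip_force: 15.0
```

Call:
arm_command([
  [[0,0,0.02],[0,0,0],1],
  [[0,0,0.06],[0,0,0],1],
  [[0,0,0.1],[0,0,0],1],
  [[0,0,0.14],[0,0,0],1],
  [[0,-0.02,0.17],[0,0,0],1],
  [[-0.01,-0.05,0.18],[0,0,0],1],
  [[-0.02,-0.09,0.18],[0,0,0],1],
  [[-0.02,-0.13,0.18],[0,0,0],1],
  [[-0.03,-0.17,0.18],[0,0,0],1],
  [[-0.03,-0.21,0.18],[0,0,0],1],
  [[-0.04,-0.25,0.18],[0,0,0],1],
  [[-0.04,-0.29,0.18],[0,0,0],1],
])

```text
clock: 17.8
eef_pos: [0.5903, -0.0197, 0.1907]
tcp_rot: [[0.161, 0.987, -0.0], [0.987, -0.161, 0.0], [-0.0, -0.0, -1.0]]
force: [0.9, -0.7, -0.5]
grip_width: 0.0396
grip_force: 15.0
```

Call:
arm_command([
  [[0,-0.04,0],[0,0,0],1],
  [[0,-0.08,0],[0,0,0],1],
  [[-0.01,-0.12,0],[0,0,0],1],
  [[-0.01,-0.16,0],[0,0,0],1],
  [[-0.02,-0.2,0],[0,0,0],1],
  [[-0.03,-0.24,0],[0,0,0],1],
  [[-0.05,-0.28,0],[0,0,0],1],
  [[-0.08,-0.309,0],[0,0,0],1],
  [[-0.11,-0.309,0],[0,0,0],1],
  [[-0.14,-0.309,0],[0,0,0],1],
  [[-0.149,-0.309,0],[0,0,0],1],
  [[-0.149,-0.309,0],[0,0,0],1],
])

```text
clock: 19.0
eef_pos: [0.4417, -0.3274, 0.1911]
tcp_rot: [[0.162, 0.987, 0.001], [0.987, -0.162, -0.001], [-0.0, 0.001, -1.0]]
force: [1.0, -0.5, -0.2]
grip_width: 0.0395
grip_force: 15.0
```

Call:
arm_command([
  [[0,0,-0.04],[0,0,0],1],
  [[0,0,-0.08],[0,0,0],1],
  [[0,0,-0.12],[0,0,0],1],
  [[0,0,-0.15],[0,0,0],1],
  [[0,0,-0.17],[0,0,0],1],
  [[0,0,-0.177],[0,0,0],1],
  [[0,0,-0.179],[0,0,0],1],
  [[0,0,-0.18],[0,0,0],1],
  [[0,0,-0.18],[0,0,0],1],
])

```text
clock: 19.9
eef_pos: [0.4431, -0.3275, 0.0117]
tcp_rot: [[0.161, 0.987, 0.002], [0.987, -0.161, -0.001], [-0.001, 0.002, -1.0]]
force: [-0.4, -0.4, -0.9]
grip_width: 0.0395
grip_force: 15.0
```

Call:
arm_command([
  [[0,0,0],[0,0,0],-1],
  [[0,0,0],[0,0,0],-1],
  [[0,0,0],[0,0,0],-1],
  [[0,0,0],[0,0,0],-1],
  [[0,0,0.03],[0,0,0],-1],
  [[0,0,0.08],[0,0,0],-1],
  [[0,0,0.13],[0,0,0],-1],
  [[0,0,0.18],[0,0,0],-1],
  [[0,0,0.18],[0,0,0],-1],
])

```text
clock: 20.8
eef_pos: [0.4444, -0.3291, 0.2001]
tcp_rot: [[0.161, 0.987, 0.011], [0.987, -0.161, -0.009], [-0.007, 0.012, -1.0]]
force: [-0.5, -0.2, 0.7]
grip_width: 0.0881
grip_force: 0.0
```

Call:
arm_command([
  [[0.19,0.073,0],[0,0,-80],-1],
  [[0.19,0.073,0],[0,0,-80],-1],
  [[0.19,0.073,0],[0,0,-80],-1],
  [[0.19,0.073,0],[0,0,-80],-1],
  [[0.19,0.073,0],[0,0,-80],-1],
  [[0.19,0.073,0],[0,0,-80],-1],
  [[0.19,0.073,0],[0,0,-80],-1],
  [[0.19,0.073,0],[0,0,-80],-1],
  [[0.19,0.073,0],[0,0,-80],-1],
  [[0.19,0.073,0],[0,0,-80],-1],
  [[0.19,0.073,0],[0,0,-80],-1],
])

```text
clock: 21.9
eef_pos: [0.6321, -0.2542, 0.1899]
tcp_rot: [[1.0, 0.012, -0.001], [0.012, -1.0, 0.0], [-0.001, -0.0, -1.0]]
force: [0.2, -0.4, -0.1]
grip_width: 0.0879
grip_force: 0.0
```

```bash
python3 t.py c .4425,-.197,.14,.18,.04 .4425,-.327,.038,.055,.03 .632,-.2545,.062,.08,.04;python3 w.py w5
python3 - <<'E'
from m import *
C=np.load("w5.npz")["C"].reshape(-1,3);T=C[(C[:,2]>.064)&(C[:,2]<.08)&(np.hypot(C[:,0]-.632,C[:,1]+.2545)<.04)];print(len(T),T.mean(0),cv2.minEnclosingCircle(np.float32(T[:,:2])))
E
```

```text
21.9 [ 0.6321 -0.2542  0.1899]
top .4425,-.197,.14,.18,.04 460 [ 0.4424 -0.1933] r 0.0209 mean [ 0.4433 -0.1911  0.1655] ztop 0.1742
top .632,-.2545,.062,.08,.04 192 [ 0.6304 -0.2528] r 0.0310 mean [ 0.6299 -0.2553  0.0678] ztop 0.0719
scene .4425,-.197,.14,.18,.04 120 [ 0.4465 -0.1974] r 0.0228 mean [ 0.4471 -0.1953  0.1676] ztop 0.1739
scene .4425,-.327,.038,.055,.03 81 [ 0.4451 -0.3272] r 0.0212 mean [ 0.4467 -0.3261  0.0445] ztop 0.0484
scene .632,-.2545,.062,.08,.04 193 [ 0.6318 -0.2553] r 0.0310 mean [ 0.6315 -0.2551  0.0679] ztop 0.0724
22.0 [ 0.6321 -0.2542  0.1902] [0.6372 0.2886 0.3335] 0.08763867261083899
[ 0.014  -0.9999 -0.0002]
711 [ 0.63032185 -0.25342501  0.06815126] ((0.6318485140800476, -0.25344154238700867), 0.029853560030460358)
```

The jar is placed and the gripper is already centred over the cup.

Call:
arm_command([
  [[0,0,-0.05],[0,0,0],-1],
  [[0,0,-0.1],[0,0,0],-1],
  [[0,0,-0.14],[0,0,0],-1],
  [[0,0,-0.16],[0,0,0],-1],
  [[0,0,-0.168],[0,0,0],-1],
  [[0,0,-0.168],[0,0,0],-1],
  [[0,0,-0.168],[0,0,0],1],
  [[0,0,-0.168],[0,0,0],1],
  [[0,0,-0.168],[0,0,0],1],
  [[0,0,-0.168],[0,0,0],1],
  [[0,0,-0.168],[0,0,0],1],
  [[0,0,-0.168],[0,0,0],1],
], squeeze=10)

```text
clock: 23.25
eef_pos: [0.6328, -0.2545, 0.0238]
tcp_rot: [[1.0, 0.012, 0.002], [0.012, -1.0, -0.001], [0.002, 0.001, -1.0]]
force: [0.7, -0.5, 4.4]
grip_width: 0.0583
grip_force: 10.0
```

Call:
arm_command([
  [[0,0,0],[0,0,0],1],
  [[0,0,0],[0,0,0],1],
  [[0,0,0.01],[0,0,0],1],
  [[0,0,0.03],[0,0,0],1],
  [[0,0,0.05],[0,0,0],1],
  [[0,0,0.05],[0,0,0],1],
])

```text
clock: 23.85
eef_pos: [0.6335, -0.2547, 0.0762]
tcp_rot: [[1.0, 0.013, 0.005], [0.013, -1.0, -0.002], [0.004, 0.002, -1.0]]
force: [0.7, 0.2, -1.4]
grip_width: 0.0588
grip_force: 10.0
```

Call:
arm_command([
  [[-0.02,-0.013,0],[0,0,0],1],
  [[-0.05,-0.033,0],[0,0,0],1],
  [[-0.08,-0.052,0],[0,0,0],1],
  [[-0.1,-0.065,0],[0,0,0],1],
  [[-0.11,-0.072,0],[0,0,0],1],
  [[-0.11,-0.072,-0.02],[0,0,0],1],
  [[-0.11,-0.072,-0.037],[0,0,0],1],
  [[-0.11,-0.072,-0.045],[0,0,0],1],
  [[-0.11,-0.072,-0.048],[0,0,0],1],
  [[-0.11,-0.072,-0.05],[0,0,0],1],
  [[-0.11,-0.072,-0.05],[0,0,0],1],
])

```text
clock: 24.95
eef_pos: [0.5231, -0.3257, 0.0238]
tcp_rot: [[1.0, 0.013, 0.001], [0.013, -1.0, 0.0], [0.001, -0.0, -1.0]]
force: [-0.8, 1.5, 2.8]
grip_width: 0.0588
grip_force: 10.0
```

Call:
arm_command([
  [[0,0,0],[0,0,0],0.1],
  [[0,0,0],[0,0,0],-0.5],
  [[0,0,0],[0,0,0],-1],
  [[0,0,0],[0,0,0],-1],
  [[0,0,0],[0,0,0],-1],
  [[0,0,0],[0,0,0],-1],
  [[0,0,0.03],[0,0,0],-1],
  [[0,0,0.07],[0,0,0],-1],
  [[0,0,0.12],[0,0,0],-1],
  [[0,0,0.17],[0,0,0],-1],
  [[0,0,0.19],[0,0,0],-1],
  [[0,0,0.19],[0,0,0],-1],
])

```text
clock: 26.15
eef_pos: [0.5235, -0.3271, 0.2179]
tcp_rot: [[1.0, 0.012, 0.007], [0.012, -1.0, -0.005], [0.007, 0.005, -1.0]]
force: [-0.3, -0.4, -1.6]
grip_width: 0.0877
grip_force: 0.0
```

Call:
arm_command([
  [[0.04,0.05,0.02],[0,0,0],-1],
  [[0.08,0.1,0.02],[0,0,0],-1],
  [[0.11,0.14,0.02],[0,0,0],-1],
  [[0.13,0.18,0.02],[0,0,0],-1],
  [[0.14,0.22,0.02],[0,0,0],-1],
  [[0.14,0.26,0.02],[0,0,0],-1],
  [[0.14,0.3,0.02],[0,0,0],-1],
  [[0.14,0.34,0.02],[0,0,0],-1],
  [[0.14,0.38,0.02],[0,0,0],-1],
  [[0.14,0.42,0.02],[0,0,0],-1],
  [[0.14,0.46,0.02],[0,0,0],-1],
  [[0.14,0.46,0.02],[0,0,0],-1],
])

```text
clock: 27.35
eef_pos: [0.6611, 0.1389, 0.2293]
tcp_rot: [[1.0, 0.019, -0.004], [0.019, -1.0, 0.001], [-0.004, -0.001, -1.0]]
force: [-0.6, -1.1, -0.4]
grip_width: 0.0881
grip_force: 0.0
```

```bash
python3 t.py d .4425,-.197,.14,.18,.04 .4425,-.327,.038,.055,.03 .5225,-.327,.062,.08,.04 .441,.183,.094,.14,.04 .43,.09,.094,.14,.04 .668,-.003,.038,.055,.03
```

```text
27.35 [0.6611 0.1389 0.2293]
top .4425,-.197,.14,.18,.04 473 [ 0.4428 -0.1946] r 0.0218 mean [ 0.443  -0.1917  0.1653] ztop 0.1745
top .4425,-.327,.038,.055,.03 327 [ 0.4417 -0.3265] r 0.0208 mean [ 0.4417 -0.3249  0.0444] ztop 0.0484
top .5225,-.327,.062,.08,.04 218 [ 0.5182 -0.3244] r 0.0295 mean [ 0.5186 -0.326   0.0679] ztop 0.0727
top .43,.09,.094,.14,.04 433 [0.4264 0.0909] r 0.0235 mean [0.4266 0.0891 0.1232] ztop 0.1313
top .668,-.003,.038,.055,.03 277 [ 0.667  -0.0023] r 0.0209 mean [ 0.6657 -0.0025  0.0443] ztop 0.0472
scene .4425,-.197,.14,.18,.04 261 [ 0.4461 -0.1974] r 0.0225 mean [ 0.4543 -0.1957  0.1617] ztop 0.1734
scene .4425,-.327,.038,.055,.03 185 [ 0.4441 -0.3276] r 0.0221 mean [ 0.4469 -0.3263  0.0441] ztop 0.0485
scene .5225,-.327,.062,.08,.04 180 [ 0.5202 -0.3242] r 0.0317 mean [ 0.5203 -0.3253  0.0677] ztop 0.0730
scene .441,.183,.094,.14,.04 6 [0.4493 0.1931] r 0.0068 mean [0.4474 0.1906 0.1252] ztop 0.1291
scene .43,.09,.094,.14,.04 243 [0.4321 0.0881] r 0.0217 mean [0.4385 0.0866 0.118 ] ztop 0.1320
scene .668,-.003,.038,.055,.03 215 [ 0.6692 -0.003 ] r 0.0205 mean [ 0.6712 -0.0033  0.044 ] ztop 0.0485
```

View pics/d_top.png

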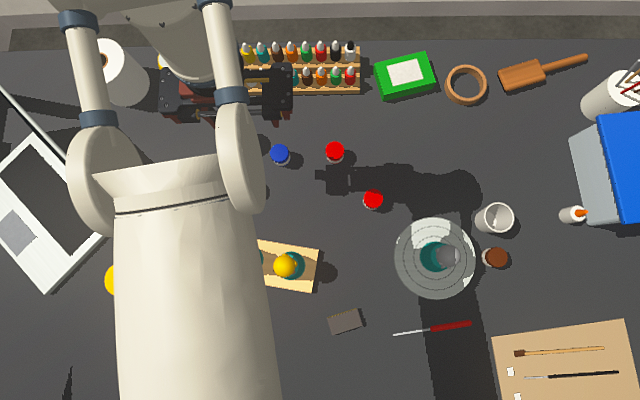

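The top view shows the primed head on the wheel at (440,257), the brown jar at (496,257) and the rinse cup at (496,218). The jar–cup spacing is about 77 mm, and the blond head, red jar and blue jar haven't moved. The arm hides the finished head here, but an earlier scene view showed it standing. Handing in.

```bash
python3 -c "
from rig import hand_in
print(hand_in())"
```

```text
the job is handed in; nothing more can be done
None
```

I handed the job in at about 27 s, with both heads, the brown jar and the rinse cup measured within tolerance; the hand-in gave no verdict, and the arm hid the finished head in the last pictures, though it stood mid-board when last seen.

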